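# Seat the pinned double lid on the drying tin and lift off the cover

### The arm

A 6-joint arm with a two-finger parallel gripper is mounted at the origin on a cart in front of the work surface, level with it; the furniture and walls round the work are solid. World frame = base frame: x ahead of the robot, y to its left, z up, the work surface at z = 0. Lengths are in m, angles in rad, forces in N, time in s.
With the tool pointing down it reaches from about 0.275 to 0.875 m from the base axis. Payload 12.5 kg.
Tool frame: the origin (TCP) lies on the centre line of the jaws, within the pads' length; the fingertips stand r.finger_overhang ahead of it and the grasp point (between the pads) lies 3 mm ahead of it (r.finger_overhang is the distance from the TCP to the fingertips, in m); z points along the fingers, y is the line along which they close (so a half turn about z gives the same grasp; the last joint's range is limited). The gripper opens to 85 mm and grips with 20 to 120 N. Pads are 22 mm wide; open, the fingers measure 114 mm over their backs; the gripper's body (76 mm by 85 mm) begins 54 mm behind the grasp point. The pads swing forward as they close: fully open they stand 13 mm farther back than shut.
Start: joints at [1.124, 0.351, 1.652, -0, 1.139, -0.085], TCP at [0.195, 0.514, 0.221] pointing down, gripper open.
Joint ranges: [-2.75, 2.75], [-0.79, 2.1], [0.01, 2.65], [-1.57, 4.71], [0.07, 3.14], [-2.87, 2.87]. Speed limits (rad/s): [2.22, 2.22, 2.79, 3.14, 3.14, 3.14].

### API

Orientations are given as a unit quaternion [x, y, z, w].
In Python, from cell import r, optics gives the robot as it stands. The module is installed in compiled form; this text tells all that it offers. Calls block until the motion is done:
- r.move_to(position, orientation): joint-space move of the TCP to a pose.
- r.move_linear(position, rot=None, vel=0.15): straight line of the TCP; rot=None keeps the orientation; vel is the mean speed in m/s.
- r.set_joints(angles): joint-space move.
- r.set_gripper(opening, squeeze=None): opening from 0.0 (shut) to 1.0 (fully open); squeeze is the grip in N (None keeps the last); returns when the fingers have stopped.
- r.sleep(seconds).
- r.inverse_kinematics(position, orientation): joint angles nearest the present ones, or None.
- optics.get_image(name): name is "side" or "top"; returns a dict with "pixels" (384x512x3 uint8, red, green, blue), "depth" (384x512 float32, m along the optical axis (not along the pixel's ray), 0 where there is no reading), "fx", "fy", "cx", "cy" (pixels), "D" ([k1, k2, p1, p2, k3] as OpenCV has them; the pictures are not rectified), "camera_from_world" (4x4, takes a point from world to camera coordinates). Camera axes: x right, y down, z forward; pixel columns grow to the right and rows downward; lengths in m; the calibration is good to about 2 mm. A picture is of the moment at which its call begins.
A pose or a line that the arm cannot do raises r.PlanningError and nothing moves.
- r.hand_in(): hands the job in; it is judged then, once.
Readings, each from a call of its own:
- r.current_t(): time.
- r.current_q(): joint angles.
- r.current_qvel(): joint speeds.
- r.current_effort(): joint torques, N m.
- r.current_tool_pos(): TCP position.
- r.current_ee_rot(): TCP orientation.
- r.current_contact_force(): force on the tool from outside, world axes, zero at the start.
- r.current_torque(): the same for the moment, N m.
- r.current_opening(): opening from 0.0 (shut) to 1.0 (fully open).
- r.current_finger_force(): force on a finger pad.
Only numpy, scipy, OpenCV 4.12 (cv2) and the standard library are available. Lean on these libraries where they do the work, as an engineer would, in place of code of your own. Each camera call takes 0.05 s, during which the arm holds its last target. There are 200 camera calls.

### The job

Lower the pinned pair of lids together onto the open seed-drying tin, then, with the lids resting on the tin, draw the red-headed lock pin out sideways and lay it in the notched pin rest on the tin's board. Then lift the green outer cover alone straight up, leaving the vented inner lid seated and undisturbed on the tin, and finish while still holding the cover level over the tin, about a hand's breadth (8 to 12 cm) above where it sat. Set the lids and the pin down rather than dropping them, and leave the tape measure, wooden plant labels and seed packet where they are.

Things in the scene. Friction and masses are not known exactly. Their poses are not given: they have to be found in the camera images.
- tin: Fixed open round green tin (outer radius 62, wall 4, rim 60 above the bench) on a wooden board 150 x 220 x 8; origin on the tin's axis at bench height, z up, +y points from the tin to the pin rest on the board.
- tin_rim (a point): Centre of the tin's mouth, 60 above the bench.
- notch (a point): Mid-shank place of the parked pin: 108 to the tin's +y side, 33.5 above the bench; its axes are the tin's. The pin lies level along y, head away from the tin. The rest: two dark steel posts (outer faces 16 either side along y), about 58 high, each with an upward-open notch 11 wide, floor 30 above the bench, flaring to about 23 at the top.
- inner_lid: Inner lid: vented aluminium disc, radius 63, 5 thick; spigot of radius 54 below it drops 12 into the tin (4 clearance). Origin at the centre of the spigot's underside: 0 above the bench at the start, 48 when seated. A brass tongue 17 (x) by 14 (y) rises to 60.5 above the origin inside the cover's turret, with a bore 11 square along y, 49 above the origin. About 150 g.
- outer_lid: Outer cover: green lid, radius 72, skirt 15 deep, lying over the inner lid. Origin at the centre of the skirt's lower edge: 2 above the bench at the start, 50 when on the tin. Green top at 19 above origin. About 200 g. Lifted while pinned, the inner lid hangs from the pin, 3.5 lower than when the cover rests on it. Any yaw fits the tin; the pin comes straight out to the rest if its head points to the tin's +y.
- turret (a point): Grip point of the steel turret at the cover's centre, 56 above the cover's origin; its axes are the cover's. The turret is 35 (x) by 32 (y), from 19 to 69 above that origin, hollow, 4 clearance round the tongue. Grip its plain faces across x; the pin passes through the y faces.
- outer_bore (a point): Centre of the turret's pin bore (10 square, along the cover's y), on the cover's axis, 47 above its origin.
- lock_pin: Lock pin: steel shank, diameter 7, 56 long, along the pin's y; origin at mid-shank. At the start it lies level and loose through turret and tongue, head on the cover's +y side, mid-shank 6 to 10 to the -y side of the cover's axis; it must go about 55 to +y to be out. About 40 g.
- pin_head (a point): Middle of the pin's red round head, 43 to +y of mid-shank, on the pin's axis; the head is light plastic, 16 in diameter and 29 long (the pin balances near mid-shank); grip it from above across x.
- tape_measure: Bystander: yellow tape measure, 38 x 82 x 64, origin at the centre of its underside.
- label_bundle: Bystander: bundle of wooden plant labels, 27 x 156 x 19, origin at the centre of its underside.
- seed_packet: Bystander: seed packet, 112 x 82 x 10, origin at the centre of its underside.

How it is judged:
By the outcome, as a careful person would: the job done as asked, in the order asked, and still so for the second after the job is handed in, while the arm keeps its last pose, push and grip.
It also fails if it takes over 64 s, if anything falls off the work surface, if the arm or the gripper's body presses on something with over 40 N, if the wrist force passes 120 N, or if a joint passes its speed limit or range.

## Working session

There is one attempt and no reset: what is moved stays moved. The work goes in short steps, each a Python script; the robot and the scene stay as the last script left them, time stands still between calls to the robot, and variables do not carry over. Pictures are saved under pics/ and viewed, at most 10 in all, crops included, and the job is handed in when it is done.

```bash
mkdir -p pics
cat > h.py <<'E'
import numpy as np, cv2
from cell import r, optics
def grab(n, tag):
    im=optics.get_image(n); np.savez(f'pics/{tag}.npz',**im)
    cv2.imwrite(f'pics/{tag}.png',cv2.resize(im['pixels'][:,:,::-1],(800,600),interpolation=cv2.INTER_CUBIC)); return im
def cloud(im):
    h,w=im['depth'].shape; u,v=np.meshgrid(np.arange(w),np.arange(h))
    K=np.array([[im['fx'],0,im['cx']],[0,im['fy'],im['cy']],[0,0,1.]])
    p=cv2.undistortPoints(np.stack([u,v],-1).reshape(-1,1,2).astype(float),K,np.array(im['D'])).reshape(h,w,2)
    d=im['depth']; P=np.dstack([p[...,0]*d,p[...,1]*d,d])
    T=np.linalg.inv(im['camera_from_world']); W=P@T[:3,:3].T+T[:3,3]; W[d==0]=np.nan
    return W
E
python3 - <<'E'
from h import *
for n in('top','side'): im=grab(n,n+'0'); print(n,np.linalg.inv(im['camera_from_world']).round(3).tolist(),im['fx'])
print(r.finger_overhang,r.current_t(),r.current_ee_rot())
E
```

```text
top [[0.029, -0.983, 0.183, 0.27], [-0.999, -0.036, -0.038, 0.088], [0.044, -0.181, -0.982, 1.078], [0.0, 0.0, 0.0, 1.0]] 346.51605270083144
side [[0.601, -0.651, 0.464, 0.045], [-0.799, -0.481, 0.361, -0.259], [-0.012, -0.588, -0.809, 0.836], [0.0, 0.0, 0.0, 1.0]] 357.1314701338936
0.022 0.1 [ 1.79916927e-01  9.83681660e-01 -5.20568150e-04 -1.43176771e-04]
```

View pics/top0.png

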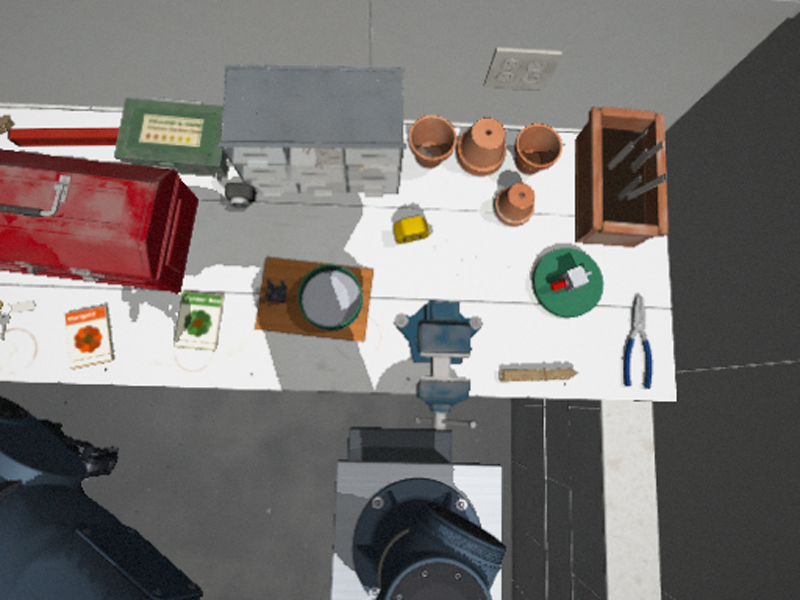

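View pics/side0.png

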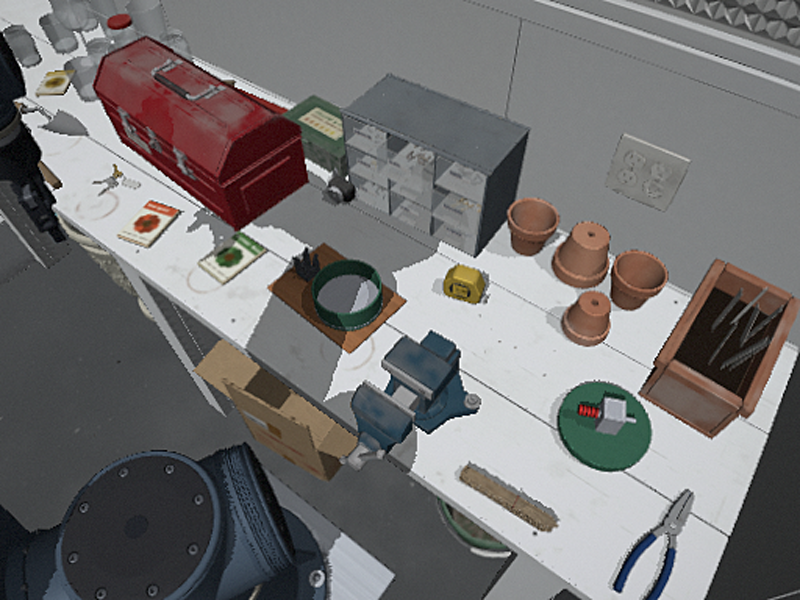

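The top view shows the lid at about (568,282), its red head at (558,286), the tin at (330,297) and the rest at (277,292). A vise at (440,330) stands between the lid and the tin. Next I measure these from the depth images.

```bash
cat > meas.py <<'E'
from h import *
from scipy.optimize import least_squares
def circ(p):
    f=lambda q:np.hypot(p[:,0]-q[0],p[:,1]-q[1])-q[2]
    s=least_squares(f,[*p[:,:2].mean(0),.06],loss='soft_l1',f_scale=.001); return s.x.round(4),len(p)
def load(t): return dict(np.load(f'pics/{t}.npz'))
if __name__=='__main__':
  for n in('top0','side0'):
    im=load(n); W=cloud(im); c=im['pixels'].astype(int); R,G,B=c[...,0],c[...,1],c[...,2]
    near=lambda x,y,d:np.hypot(W[...,0]-x,W[...,1]-y)<d
    # guess centres from pixel pick
    pk=dict(top0=dict(lid=(568,300),tin=(330,297)),side0=dict(lid=(590,445),tin=(348,290)))[n]
    for k,(u,v) in pk.items(): print(n,k,W[int(v*.64),int(u*.64)].round(3))
    l=W[int(pk['lid'][1]*.64),int(pk['lid'][0]*.64)]; t=W[int(pk['tin'][1]*.64),int(pk['tin'][0]*.64)]
    m=near(l[0],l[1],.13)&(abs(W[...,2]-.021)<.006)&(G>R+15)
    # boundary pts of the green top: convex hull
    def hull(m):
        p=W[m][:,:2].astype(np.float32); return cv2.minEnclosingCircle(p)
    print(' lid',hull(m),'z',np.median(W[m][:,2]))
    red=near(l[0],l[1],.12)&(R>G+60)&(W[...,2]>.03); p=W[red]
    print(' red',len(p),np.median(p,0).round(4),p.min(0).round(3),p.max(0).round(3))
    tur=near(l[0],l[1],.09)&(abs(W[...,2]-.071)<.006)&(abs(R-G)<25); p=W[tur]
    print(' turret',len(p),p.mean(0).round(4),cv2.minAreaRect((p[:,:2]*1000).astype(np.float32)))
    pin=near(l[0],l[1],.12)&(W[...,2]>.03)&(W[...,2]<.062)&(abs(R-G)<25); print(' pinlow',pin.sum())
    rim=near(t[0],t[1],.1)&(abs(W[...,2]-.06)<.005)&(G>R+8); print(' rim',circ(W[rim]))
    post=near(t[0],t[1]+.1,.05)&(W[...,2]>.03)&(W[...,2]<.065)&(c.max(-1)<110)&(abs(R-G)<20)&(np.hypot(W[...,0]-t[0],W[...,1]-t[1])>.075); p=W[post]
    print(' posts',len(p),p.mean(0).round(4),p.min(0).round(4),p.max(0).round(4))
    bd=near(t[0],t[1],.2)&(abs(W[...,2]-.008)<.006)&(R>G+25)&(G>B+8); lab,nn=cv2.connectedComponents(bd.astype(np.uint8)),0
    p=W[bd]; print(' board',len(p),cv2.minAreaRect((p[:,:2]*1000).astype(np.float32)))
    # vise height & obstacles
    v=(W[...,1]>t[1]-.35)&(W[...,1]<l[1]+.35)&(W[...,0]>.25)&(W[...,0]<.6)&(W[...,1]<t[1]-.08)&(W[...,1]>l[1]+.1)
    q=W[v&(W[...,2]>.02)]; print(' between',np.nanmin(q,0).round(3),np.nanmax(q,0).round(3))
E
python3 meas.py
python3 - <<'E'
from h import *
for n,x,y in(('top0',(320,440),(130,230)),):
  pass
a=cv2.imread('pics/top0.png');b=cv2.imread('pics/side0.png')
f=lambda im,x,y:cv2.resize(im[y:y+100,x:x+133],(400,300),interpolation=cv2.INTER_CUBIC)
cv2.imwrite('pics/crop0.png',np.vstack([np.hstack([f(a,510,235),f(a,245,248)]),np.hstack([f(b,540,370),f(b,262,235)])]))
E
```

```text
top0 lid [ 0.475 -0.291  0.021]
top0 tin [0.465 0.186 0.018]
 lid ((0.5144585371017456, -0.29474377632141113), 0.07263778150081635) z 0.021765865007234098
 red 43 [ 0.4996 -0.2626  0.0546] [ 0.491 -0.282  0.03 ] [ 0.509 -0.249  0.06 ]
 turret 126 [ 0.5146 -0.2936  0.0716] ((514.6893310546875, -294.21038818359375), (35.06854248046875, 33.114139556884766), 26.859018325805664)
 pinlow 53
 rim (array([0.4609, 0.1835, 0.0593]), 153)
 posts 63 [0.4678 0.2899 0.047 ] [0.4505 0.2748 0.0305] [0.4865 0.3068 0.0607]
 board 1539 ((463.91290283203125, 217.81979370117188), (217.68255615234375, 148.73898315429688), 85.11539459228516)
 between [ 0.25  -0.162  0.02 ] [0.6   0.058 0.138]
side0 lid [ 0.468 -0.291  0.024]
side0 tin [0.478 0.199 0.02 ]
 lid ((0.5144743919372559, -0.2947379946708679), 0.0725848451256752) z 0.022231836779685765
 red 63 [ 0.4992 -0.264   0.0544] [ 0.489 -0.279  0.048] [ 0.508 -0.25   0.058]
 turret 198 [ 0.5129 -0.2945  0.0713] ((514.1129760742188, -294.7160339355469), (36.204227447509766, 29.689748764038086), 24.32063865661621)
 pinlow 154
 rim (array([0.4604, 0.1819, 0.0595]), 244)
 posts 116 [0.4683 0.2899 0.0446] [0.4514 0.2738 0.0302] [0.4875 0.3081 0.0609]
 board 701 ((463.38311767578125, 216.56533813476562), (219.37384033203125, 149.49600219726562), 85.3772201538086)
 between [ 0.25  -0.118  0.02 ] [0.6   0.059 0.136]
```

View pics/crop0.png

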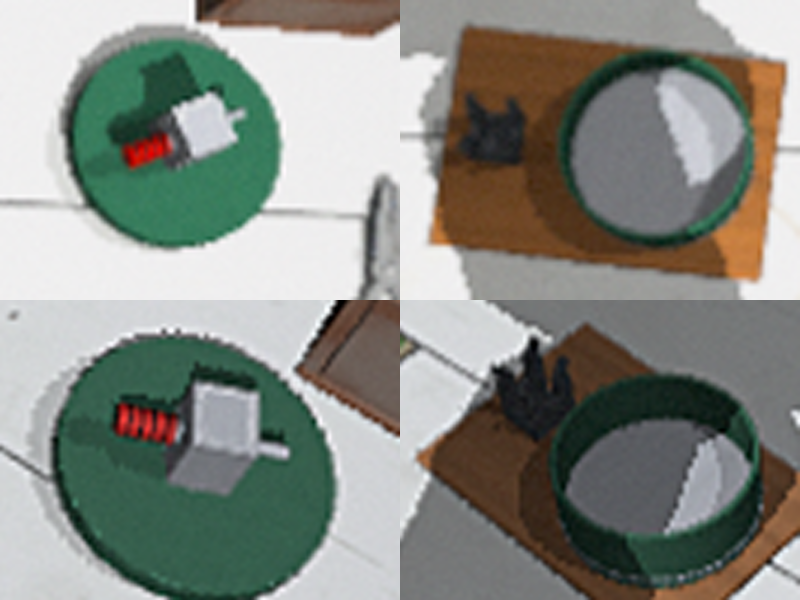

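```bash
cat >> h.py <<'E'
LID=np.array([.5145,-.2945]); LY=np.radians(25.5)
TIN=np.array([.4607,.1827]); TY=np.radians(-4.7)
def q(a): f=(a+np.pi/2)/2; return [np.cos(f),np.sin(f),0,0]
def ydir(a): return np.array([-np.sin(a),np.cos(a)])
E
python3 - <<'E'
from h import *
for h in(0,np.pi):
  print([np.round(v,2) if v is not None else None for v in (r.inverse_kinematics([*LID,.06],q(LY+h)),r.inverse_kinematics([.49,-.05,.31],q(.2+h)),r.inverse_kinematics([*TIN,.11],q(TY+h)),r.inverse_kinematics([*(TIN+.151*ydir(TY)),.036],q(TY+h)))])
for n in('top0','side0'):
  W=cloud(dict(np.load(f'pics/{n}.npz'))).reshape(-1,3)
  for nm,c,d in(('tin',TIN,.16),('park',TIN+.151*ydir(TY),.14),('lid',LID,.14)):
    p=W[(np.hypot(*(W[:,:2]-c).T)<d)]; print(n,nm,[ (z,p[(p[:,2]>z)].min(0).round(3).tolist(),p[p[:,2]>z].max(0).round(3).tolist()) for z in(.075,.15) if (p[:,2]>z).any()])
  p=W[(abs(W[:,1]+.05)<.2)&(W[:,0]>.3)&(W[:,0]<.6)]; print('corridor zmax',np.nanmax(p[:,2]))
E
```

```text
[array([-0.6 ,  0.63,  1.66, -0.  ,  0.86, -1.04]), array([-0.2 ,  0.16,  1.67, -0.  ,  1.31, -0.4 ]), array([ 0.28,  0.41,  1.89, -0.  ,  0.85,  0.37]), array([ 0.53,  0.65,  1.7 , -0.  ,  0.79,  0.62])]
[array([-0.6 ,  0.63,  1.66, -0.  ,  0.86,  2.1 ]), array([-0.2 ,  0.16,  1.67, -0.  ,  1.31,  2.75]), array([ 0.28,  0.41,  1.89, -0.  ,  0.85, -2.78]), array([ 0.53,  0.65,  1.7 , -0.  ,  0.79, -2.53])]
top0 tin []
top0 park []
top0 lid [(0.075, [0.502, -0.413, 0.075], [0.652, -0.288, 0.126])]
corridor zmax 0.13752561525208484
side0 tin []
side0 park []
side0 lid [(0.075, [0.505, -0.412, 0.075], [0.653, -0.292, 0.125])]
corridor zmax 0.13610672792618617
```

Run:
```python
from h import *
p=r.current_tool_pos(); r.move_linear([p[0],p[1],.33],vel=.25)
r.move_to([*LID,.20],q(LY)); print(r.current_t(),r.current_tool_pos())
r.move_linear([*LID,.061],vel=.12)
print(r.current_contact_force())
r.set_gripper(0,60); print(r.current_t(),r.current_opening(),r.current_finger_force(),r.current_contact_force(),r.current_tool_pos())
p=r.current_tool_pos(); print(repr(p))
r.move_linear([p[0],p[1],p[2]+.06],vel=.06); print(r.current_contact_force(),r.current_opening(),r.current_t())
grab('side','side1')
```

```text
3.7667 [ 0.51483234 -0.29396893  0.20010631]
[-0.30449272  0.67179979  1.09748302]
5.8417 -0.0005997855654866718 0.0 [ 0.2615293  -0.02404638  0.63519739] [ 0.51446461 -0.29449344  0.06096819]
array([ 0.51446461, -0.29449344,  0.06096819])
[-0.43051974  0.57698492 -0.30164429] -0.0031344475164044126 6.9917
```

View pics/side1.png

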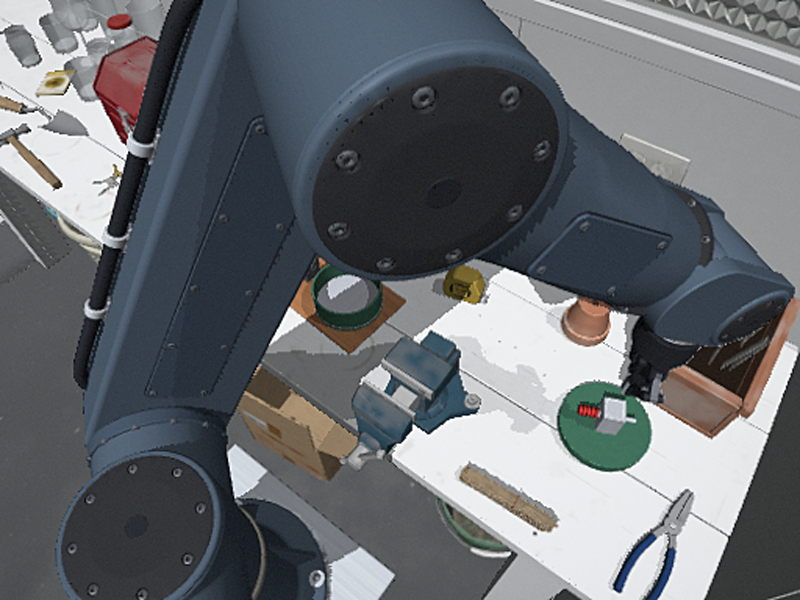

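The gripper closed on nothing. It appears at about (645,375), well past the turret at (612,415). I'll compare the gripper's projected position with where it shows up in both cameras.

Run:
```python
from h import *
grab('top','top1')
tcp=r.current_tool_pos(); print(tcp,r.current_ee_rot(),q(LY),r.current_q().round(3))
for n in('side1','top1'):
  im=dict(np.load(f'pics/{n}.npz')); T=im['camera_from_world']
  K=np.array([[im['fx'],0,im['cx']],[0,im['fy'],im['cy']],[0,0,1.]])
  pts=np.array([[tcp[0],tcp[1],tcp[2]-.022],tcp,tcp+[0,0,.06],[0,0,0],[*LID,.071]])
  uv=cv2.projectPoints(pts,cv2.Rodrigues(T[:3,:3])[0],T[:3,3],K,np.array(im['D']))[0].reshape(-1,2)/.64
  print(n,uv.round(0).tolist())
  W=cloud(im).reshape(-1,3)
  for z0 in(.075,.1,.125,.15,.175):
    p=W[(np.hypot(*(W[:,:2]-LID).T)<.1)&(W[:,2]>z0)&(W[:,2]<z0+.025)]
    if len(p): print(n,z0,len(p),p.min(0).round(3),p.max(0).round(3))
```

```text
[ 0.51429483 -0.29437015  0.1205468 ] [ 5.33612474e-01  8.45729027e-01  1.57089964e-05 -3.74293249e-04] [np.float64(0.5336145159156116), np.float64(0.8457278217039732), 0, 0] [-0.598  0.543  1.625  0.     0.974 -1.043]
side1 [[619.0, 401.0], [624.0, 394.0], [638.0, 374.0], [236.0, 590.0], [614.0, 409.0]]
side1 0.075 8 [ 0.505 -0.342  0.075] [ 0.603 -0.286  0.091]
side1 0.1 67 [ 0.59  -0.357  0.104] [ 0.603 -0.335  0.123]
side1 0.125 29 [ 0.498 -0.302  0.133] [ 0.516 -0.283  0.149]
side1 0.15 31 [ 0.498 -0.296  0.151] [ 0.516 -0.282  0.174]
side1 0.175 129 [ 0.471 -0.311  0.176] [ 0.544 -0.269  0.2  ]
top1 [[582.0, 272.0], [587.0, 270.0], [600.0, 262.0], [417.0, 545.0], [577.0, 276.0]]
top1 0.075 7 [ 0.505 -0.31   0.075] [ 0.53  -0.276  0.077]
top1 0.1 26 [ 0.602 -0.332  0.105] [ 0.613 -0.308  0.124]
top1 0.125 20 [ 0.501 -0.306  0.136] [ 0.524 -0.283  0.149]
top1 0.15 32 [ 0.5   -0.296  0.151] [ 0.523 -0.282  0.174]
top1 0.175 45 [ 0.495 -0.29   0.175] [ 0.545 -0.267  0.2  ]
```

View pics/top1.png

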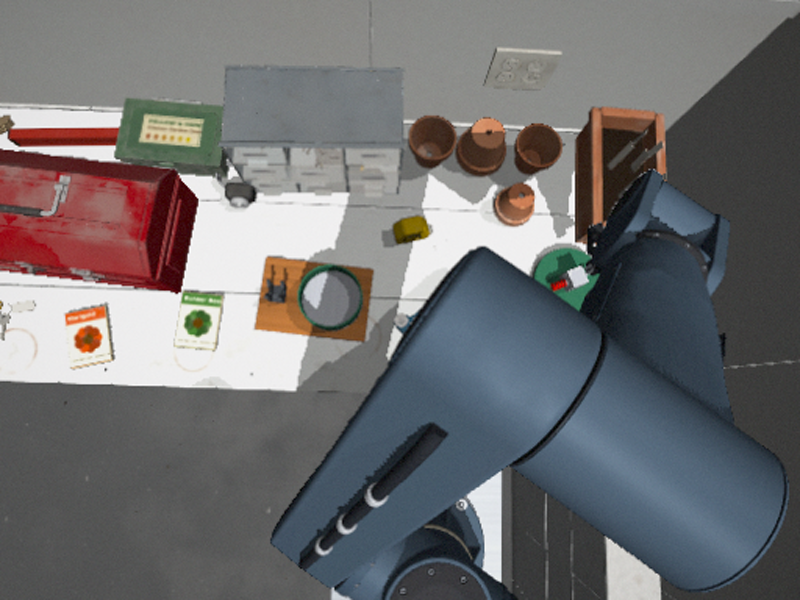

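Run:
```python
from h import *
im=dict(np.load('pics/side1.npz'));a=im['pixels'][195:285,350:470,::-1]
W=cloud(im)
a=np.clip(a.astype(float)*1.6+15,0,255).astype(np.uint8)
cv2.imwrite('pics/crop1.png',cv2.resize(a,(800,600),interpolation=cv2.INTER_CUBIC))
np.set_printoptions(linewidth=250)
for v in range(226,262,3): print(v,[ '%d,%d,%d'%tuple((W[v,u]*1000)) if np.isfinite(W[v,u,0]) else '-' for u in range(392,428,4)])
```

```text
226 ['653,-251,2', '660,-260,1', '666,-269,1', '532,-273,188', '480,-278,263', '478,-283,272', '476,-289,280', '478,-295,283', '477,-300,289']
229 ['643,-255,4', '652,-264,0', '658,-273,0', '512,-276,206', '495,-281,234', '478,-286,264', '475,-292,274', '477,-298,276', '477,-303,282']
232 ['635,-259,2', '644,-268,0', '648,-276,2', '512,-279,196', '488,-284,235', '492,-290,236', '477,-295,262', '478,-301,268', '478,-306,273']
235 ['627,-263,2', '635,-272,0', '639,-280,3', '501,-282,203', '490,-287,224', '490,-293,230', '480,-298,251', '478,-304,260', '479,-309,263']
238 ['621,-267,-1', '627,-275,0', '632,-284,1', '493,-284,205', '493,-291,212', '485,-296,229', '476,-301,247', '478,-307,251', '481,-313,253']
241 ['612,-271,0', '617,-279,1', '624,-288,1', '492,-287,198', '496,-294,198', '481,-299,226', '474,-304,243', '480,-310,240', '481,-316,245']
244 ['603,-274,0', '610,-283,0', '510,-285,154', '495,-291,184', '499,-297,185', '505,-304,184', '478,-307,228', '476,-313,237', '478,-319,240']
247 ['579,-277,25', '602,-287,0', '504,-288,154', '487,-294,186', '492,-300,186', '497,-307,186', '472,-310,228', '473,-316,233', '602,-340,61']
250 ['574,-281,20', '581,-289,19', '501,-292,148', '482,-296,184', '471,-302,207', '469,-307,217', '466,-312,228', '469,-319,230', '601,-344,51']
253 ['567,-285,19', '572,-293,20', '501,-295,138', '502,-302,145', '466,-304,206', '458,-309,224', '462,-315,226', '466,-321,225', '470,-327,227']
256 ['527,-286,71', '533,-294,69', '569,-305,22', '575,-313,22', '595,-323,0', '454,-312,222', '458,-318,222', '462,-324,224', '466,-330,224']
259 ['520,-290,70', '525,-297,71', '563,-308,20', '569,-316,20', '574,-324,21', '592,-334,3', '599,-343,1', '602,-351,5', '604,-358,12']
```

View pics/crop1.png

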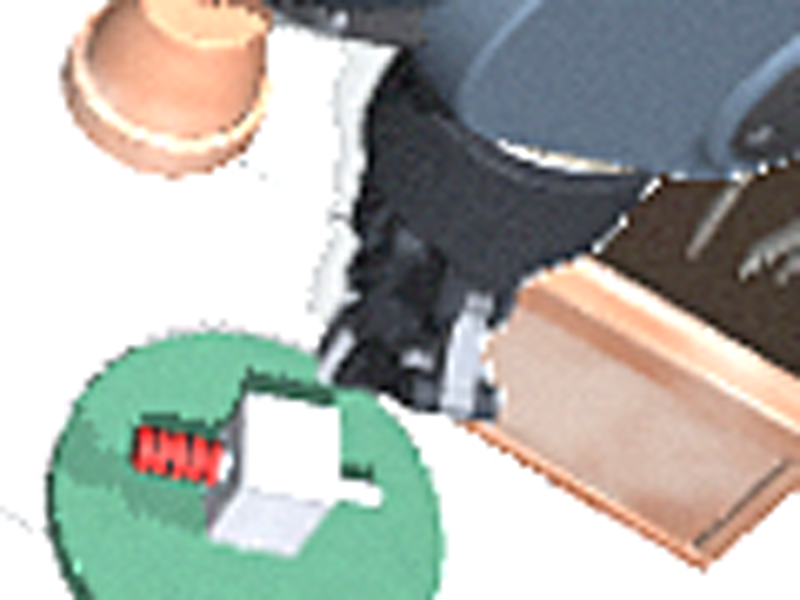

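The crop shows the closed fingertips at about (350,385), right above the turret. In depth their tips are about z=0.135 while the TCP reads 0.1205. So the fingers reach about 36 mm less far than stated. I'll confirm with a gentle touch on the turret top, whose height I know.

Run:
```python
from h import *
r.move_linear([*LID,.066],vel=.1); r.sleep(.1)
f0=r.current_contact_force()[2]; z=.066; print(f0)
while z>.046:
    z-=.002; r.move_linear([*LID,z],vel=.03); f=r.current_contact_force()[2]-f0
    if abs(f)>2: print('touch',z,f); break
print(r.current_tool_pos(),r.current_contact_force(),r.current_t())
```

```text
-0.583946889208343
touch 0.06 6.510798060275768
[ 0.51474702 -0.29466867  0.06047641] [-0.92951341  1.04168137  5.92685117] 8.6417
```

Touch came at TCP z≈0.0605, so the real tool is about 32.5 mm shorter than stated and I'll offset z by that. Now I redo the grasp, with the descent watched for force.

```bash
cat >> h.py <<'E'
DZ=-.0325   # tool is really this much shorter; TCP z for grasp height g is g+.003+DZ
def down(xy,z0,z1,step=.006,lim=8,vel=.06):
    f0=r.current_contact_force()[2]; z=z0
    while z>z1+1e-6:
        z=max(z1,z-step); r.move_linear([*xy,z],vel=vel); f=r.current_contact_force()[2]-f0
        if f>lim: print('contact',z,f); return z
    return z
E
python3 - <<'E'
from h import *
r.move_linear([*LID,.085],vel=.15); r.set_gripper(.85); print(r.current_opening())
z=down(LID,.085,.061+DZ,.01); print(z,r.current_contact_force())
if z<.03:
  r.set_gripper(0,60); print(r.current_opening(),r.current_finger_force(),r.current_contact_force(),r.current_tool_pos(),r.current_t())
  p=r.current_tool_pos(); r.move_linear([*LID,z+.04],vel=.08); r.sleep(.1)
  print(r.current_contact_force(),r.current_opening(),r.current_t(),r.current_torque())
E
```

```text
0.8494093060425546
0.028499999999999998 [-0.4869125  -0.15771826  0.36036956]
0.40382572337894274 59.91436064243317 [-0.65339305 -0.42516469  4.2350149 ] [ 0.51477667 -0.29467598  0.02892206] 11.9167
[-0.60546238  0.59938069 -4.34868286] 0.40082023099268377 12.6667 [-0.05223736  0.03527217 -0.01110723]
```

Run:
```python
from h import *
r.move_linear([*LID,.225],vel=.2)
r.move_linear([*TIN,.225],q(TY),vel=.2); print(r.current_t(),r.current_tool_pos(),r.current_ee_rot(),q(TY))
r.move_linear([*TIN,.11],vel=.12); r.sleep(.1)
f0=r.current_contact_force(); print(f0,r.current_t())
z=.11
while z>.0766:
    z-=.002 if z<.1 else .005
    z=max(z,.0765); r.move_linear([*TIN,z],vel=.04); f=r.current_contact_force()-f0
    print(round(z,4),f.round(1),end=' ')
    if f[2]>7: break
print(r.current_tool_pos(),r.current_t())
grab('side','side2')
```

```text
16.15 [0.46073909 0.18231827 0.22499088] [ 7.35660424e-01  6.77350528e-01 -5.15142948e-05  1.37732881e-05] [np.float64(0.7355061211948004), np.float64(0.6775180777551102), 0, 0]
[-1.12817693  0.94425909 -3.84902304] 17.3583
0.105 [ 0.2 -1.9 -0.1] 0.1 [ 0.3 -1.3 -1.2] 0.098 [ 0.5 -1.9 -1.2] 0.096 [ 1.3 -1.8  0. ] 0.094 [ 1.9 -1.  -0.4] 0.092 [ 2.1 -1.6  0.5] 0.09 [ 1.5 -1.2 -0.4] 0.088 [ 1.7 -1.1  0.3] 0.086 [ 0.5 -1.2 -0.7] 0.084 [ 1.5 -1.  -0.5] 0.082 [ 1.1 -0.7 -0.7] 0.08 [ 1.2 -0.9  1.6] 0.078 [ 1.2 -0.6  0.1] 0.0765 [-1.4 -2.   9.7] [0.46090664 0.18278557 0.07690783] 20.9083
```

View pics/side2.png

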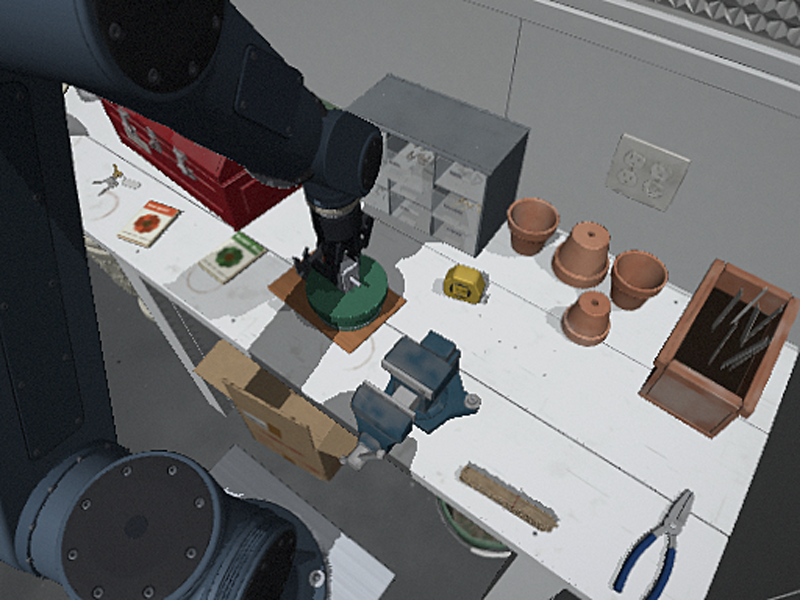

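The side view shows the cover lying flat on the tin at about (347,295), with the contact force arriving at the expected height. Next I release, back off and measure the turret and pin head.

Run:
```python
from h import *
r.set_gripper(.8); r.move_linear([*TIN,.17],vel=.2); print(r.current_t())
for n in('side','top'):
    im=grab(n,n+'3'); W=cloud(im); c=im['pixels'].astype(int); R,G,B=c[...,0],c[...,1],c[...,2]
    nr=np.hypot(W[...,0]-TIN[0],W[...,1]-TIN[1])<.1
    m=nr&(abs(W[...,2]-.069)<.005)&(G>R+15); p=W[m]
    if len(p)>30: print(n,'cover',cv2.minEnclosingCircle(p[:,:2].astype(np.float32)),np.median(p[:,2]),np.linalg.lstsq(np.c_[p[:,:2]-TIN,np.ones(len(p))],p[:,2],rcond=None)[0].round(4))
    p=W[nr&(R>G+50)&(W[...,2]>.08)]
    if len(p): print(' red',len(p),np.median(p,0).round(4),p.min(0).round(4),p.max(0).round(4))
    p=W[nr&(abs(W[...,2]-.119)<.005)&(abs(R-G)<25)&(c.max(-1)>90)]
    if len(p)>5: print(' turret',len(p),p.mean(0).round(4),cv2.minAreaRect((p[:,:2]*1000).astype(np.float32)))
y=ydir(TY); print('expect head',TIN+.035*y, 'tin y',y)
```

```text
22.0
side cover ((0.4595770537853241, 0.18156586587429047), 0.07202326506376266) 0.07058409400033905 [0.0035 0.0057 0.0706]
 red 20 [0.4629 0.2232 0.1034] [0.4578 0.2146 0.099 ] [0.4714 0.2299 0.1079]
 turret 124 [0.4609 0.1809 0.1205] ((460.4982604980469, 181.22662353515625), (34.46400451660156, 34.403133392333984), 84.43476104736328)
expect head [0.46356785 0.21758231] tin y [0.08193851 0.99663739]
```

Run:
```python
from h import *
y=ydir(TY); H=TIN+.037*y
r.set_gripper(.55)
r.move_linear([*H,.13],vel=.15); r.move_linear([*H,.10],vel=.12)
z=down(H,.10,.066,.01,5); print(z,r.current_t())
r.set_gripper(0,35); print(r.current_opening()*85,r.current_finger_force(),r.current_contact_force(),r.current_t())
f0=r.current_contact_force()
for d in(.015,.03,.045,.06,.075):
    r.move_linear([*(H+d*y),z],vel=.06); print(d,(r.current_contact_force()-f0).round(1),round(r.current_opening()*85,1))
print(r.current_t()); grab('side','side4'); grab('top','top4')
```

```text
0.066 24.5583
14.479527549312241 34.03449833393097 [-0.11085491  0.07455511  0.92474992] 24.9417
0.015 [-0.4  1.2  0.3] 14.5
0.03 [ 0.4 -0.  -0.4] 14.6
0.045 [-0.2  0.1 -1. ] 14.3
0.06 [ 0.8 -0.8 -1.2] 14.9
0.075 [-0.5 -0.7 -0.6] 14.6
26.9417
```

Run:
```python
import cv2,numpy as np
f=lambda n,x,y:cv2.resize(cv2.imread(f'pics/{n}.png')[y:y+150,x:x+200],(400,300),interpolation=cv2.INTER_CUBIC)
cv2.imwrite('pics/crop4.png',np.hstack([f('side4',230,190),f('top4',210,220)]))
```

```text
(no output)
```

View pics/crop4.png

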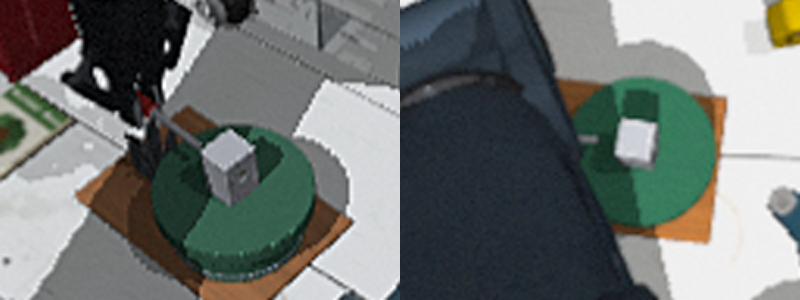

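The pin is out of the turret, with the shank tip at about (205,145) in the side crop. The cover is undisturbed. I'll measure the shank's line before parking it.

Run:
```python
from h import *
y=ydir(TY); x=np.array([y[1],-y[0]])
print(r.current_tool_pos(),(r.current_tool_pos()[:2]-TIN)@np.c_[x,y])
for n in('side4','top4'):
    im=dict(np.load(f'pics/{n}.npz')); W=cloud(im); c=im['pixels'].astype(int)
    L=(W[...,:2]-TIN)@np.c_[x,y]
    m=(abs(L[...,0])<.012)&(L[...,1]>.02)&(L[...,1]<.12)&(W[...,2]>.08)&(W[...,2]<.115)
    for a,b,rgb in sorted(zip(L[m].round(4).tolist(),W[m][:,2].round(4),c[m].tolist()),key=lambda t:t[0][1])[::2]: print(n,a,b,rgb)
```

```text
[0.46975975 0.29425074 0.06592572] [-1.11014721e-04  1.11917976e-01]
side4 [-0.0005, 0.0379] 0.0987 [89, 88, 94]
side4 [-0.0003, 0.0389] 0.0935 [87, 84, 92]
side4 [-0.0026, 0.0403] 0.0945 [59, 61, 64]
side4 [0.0001, 0.0423] 0.0989 [89, 89, 97]
side4 [-0.0025, 0.0441] 0.0957 [71, 74, 76]
side4 [-0.0001, 0.0457] 0.1007 [87, 89, 92]
side4 [-0.0016, 0.0481] 0.1001 [97, 100, 109]
side4 [-0.0028, 0.0511] 0.0988 [87, 90, 97]
side4 [0.0007, 0.0542] 0.1018 [81, 71, 67]
side4 [-0.0016, 0.0565] 0.0979 [91, 96, 102]
side4 [-0.0022, 0.0602] 0.0955 [73, 73, 75]
side4 [-0.0001, 0.0614] 0.1012 [92, 91, 92]
side4 [0.0038, 0.0623] 0.097 [71, 56, 47]
side4 [0.0012, 0.067] 0.0999 [91, 89, 93]
side4 [-0.0012, 0.0683] 0.101 [93, 96, 101]
side4 [0.0012, 0.0707] 0.1013 [79, 67, 62]
side4 [0.0002, 0.0739] 0.0998 [90, 92, 97]
side4 [-0.0033, 0.0783] 0.0995 [71, 75, 80]
side4 [-0.0005, 0.0814] 0.099 [91, 93, 99]
side4 [-0.0012, 0.0841] 0.1017 [89, 92, 97]
side4 [-0.0038, 0.086] 0.0984 [73, 75, 78]
side4 [-0.0017, 0.0881] 0.0992 [90, 92, 98]
side4 [-0.0029, 0.0901] 0.1028 [77, 85, 89]
side4 [-0.007, 0.0909] 0.0
[... 984 characters left out ...]
39] 0.1029 [49, 21, 21]
side4 [-0.0, 0.1048] 0.1061 [74, 16, 20]
side4 [0.0086, 0.1098] 0.1076 [13, 16, 14]
side4 [0.008, 0.11] 0.1039 [0, 3, 5]
side4 [0.0046, 0.1108] 0.1021 [77, 17, 17]
side4 [0.0081, 0.1117] 0.1148 [10, 2, 9]
side4 [-0.0005, 0.1128] 0.1049 [78, 9, 10]
side4 [0.0078, 0.1145] 0.101 [7, 8, 10]
side4 [0.0048, 0.1148] 0.1032 [36, 0, 0]
side4 [0.0111, 0.1152] 0.114 [4, 6, 4]
side4 [0.0077, 0.1171] 0.1074 [15, 15, 18]
top4 [-0.0009, 0.0396] 0.0972 [116, 119, 123]
top4 [-0.0015, 0.0422] 0.0987 [110, 113, 114]
top4 [0.0002, 0.0447] 0.1032 [94, 99, 102]
top4 [-0.0021, 0.0478] 0.0986 [110, 111, 115]
top4 [-0.0029, 0.0503] 0.101 [96, 97, 102]
top4 [0.0004, 0.0542] 0.0969 [68, 75, 77]
```

```bash
python3 - <<'E'
from h import *
y=ydir(TY); P=TIN+.1545*y
r.move_linear([*P,.066],vel=.12); r.move_linear([*P,.032],vel=.1); r.sleep(.1)
f0=r.current_contact_force(); z=.032
while z>.0025:
    z-=.003 if z>.01 else .0015; r.move_linear([*P,z],vel=.03); f=(r.current_contact_force()-f0)
    if z<.01 or abs(f).max()>2: print(round(z,4),f.round(1),end=' ')
    if f[2]>2.5: break
print(r.current_tool_pos(),r.current_torque(),r.current_t())
grab('side','side5')
E
python3 - <<'E'
import cv2,numpy as np
f=lambda n,x,y:cv2.resize(cv2.imread(f'pics/{n}.png')[y:y+120,x:x+160],(600,450),interpolation=cv2.INTER_CUBIC)
cv2.imwrite('pics/crop5.png',f('side5',230,210))
E
```

```text
0.008 [-1.8  0.8  1.3] 0.0065 [-0.3  1.3  0.9] 0.005 [-0.1  2.   1.2] 0.0035 [-0.8  1.8  4.4] [0.47358167 0.33682891 0.00374228] [-0.03627544  0.03154893 -0.0141217 ] 30.8917
```

View pics/crop5.png

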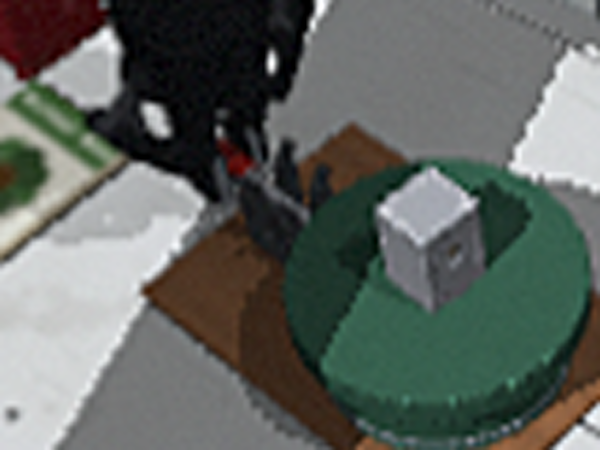

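The crop shows the shank in the notched posts and the head between the jaws at (235,155). Contact came at the expected height. I'll release, back off and check.

Run:
```python
from h import *
y=ydir(TY); x=np.array([y[1],-y[0]]); P=TIN+.1545*y
r.set_gripper(.4); r.move_linear([*P,.04],vel=.08); r.move_linear([*P,.17],vel=.25)
r.set_gripper(.8); r.move_linear([*TIN,.17],vel=.25); print(r.current_t())
im=grab('side','side6'); W=cloud(im); c=im['pixels'].astype(int); R,G=c[...,0],c[...,1]; L=(W[...,:2]-TIN)@np.c_[x,y]
p=W[(abs(L[...,1]-.14)<.05)&(abs(L[...,0])<.05)&(R>G+45)&(W[...,2]>.02)]
l=(p[:,:2]-TIN)@np.c_[x,y]; print('head',len(p),l.min(0).round(4),l.max(0).round(4),np.median(l,0),p[:,2].min(),p[:,2].max())
p=W[(abs(L)<.03).all(-1)&(abs(W[...,2]-.119)<.005)&(c.max(-1)>90)]
print('turret',len(p),p.mean(0),cv2.minAreaRect((p[:,:2]*1000).astype(np.float32)))
cv2.imwrite('pics/crop6.png',cv2.resize(cv2.imread('pics/side6.png')[200:350,230:430],(800,600),interpolation=cv2.INTER_CUBIC))
```

```text
33.7333
head 32 [-0.0084  0.1362] [0.0023 0.1644] [-0.00413974  0.15057604] 0.03477536438062445 0.04591295813552976
turret 125 [0.46088248 0.18098775 0.12045661] ((460.694091796875, 181.4785919189453), (33.20111846923828, 34.09941864013672), 81.74775695800781)
```

View pics/crop6.png

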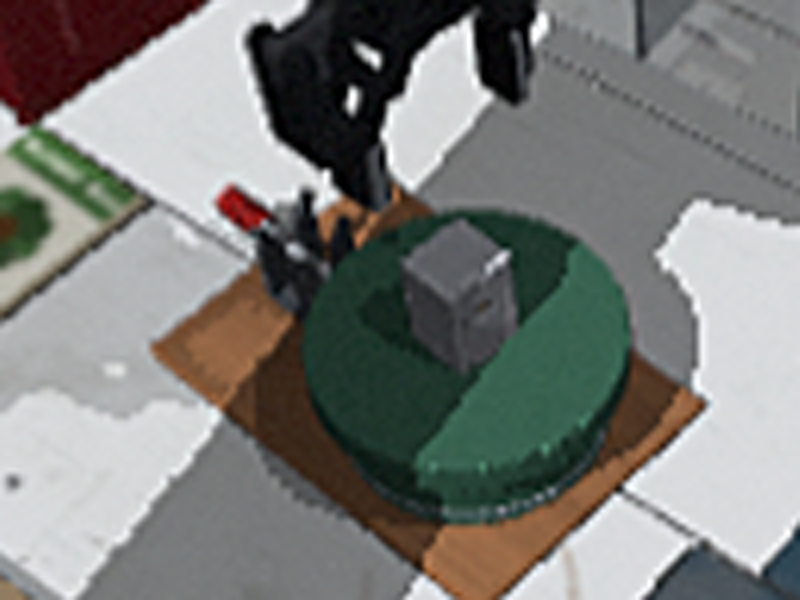

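The pin lies level in both notches, head at (245,207), and the cover is seated. Now I lift the cover alone.

Run:
```python
from h import *
r.move_linear([*TIN,.14],vel=.15)
z=down(TIN,.14,.0775,.0125,8,.1); f0=r.current_contact_force()
print(z,f0)
r.set_gripper(0,50); print(r.current_opening()*85,r.current_finger_force(),(r.current_contact_force()-f0).round(1))
for d in (.006,.02,.04,.06,.08,.1):
    r.move_linear([*TIN,z+d],vel=.05); print(d,(r.current_contact_force()-f0).round(1))
r.sleep(.3); f=r.current_contact_force()-f0; print(f,r.current_tool_pos(),r.current_ee_rot(),r.current_t())
im=grab('side','side7'); W=cloud(im)
m=(np.hypot(W[...,0]-TIN[0],W[...,1]-TIN[1])<.06)
c=im['pixels'].astype(int); g=m&(c[...,1]>c[...,0]+15)&(W[...,2]>.15)
p=W[g]; print('cover top',len(p),np.median(p[:,2]),np.linalg.lstsq(np.c_[p[:,:2]-TIN,np.ones(len(p))],p[:,2],rcond=None)[0])
i=m&(abs(W[...,2]-.065)<.004); p=W[i]; print('inner',len(p),np.median(p,0) if len(p) else '')
if len(p)>30: print(np.linalg.lstsq(np.c_[p[:,:2]-TIN,np.ones(len(p))],p[:,2],rcond=None)[0])
cv2.imwrite('pics/crop7.png',cv2.resize(cv2.imread('pics/side7.png')[180:350,230:456],(798,600),interpolation=cv2.INTER_CUBIC))
```

```text
0.07750000000000001 [-0.19993075  0.34449589 -0.69135676]
34.58827368610033 50.12886822223663 [-0.6 -0.1  7. ]
0.006 [ 0.3 -0.4 -1.5]
0.02 [ 0.4  0.  -2.4]
0.04 [ 0.4 -0.8 -1.2]
0.06 [-0.3 -0.3 -1.6]
0.08 [-0.2 -0.2 -2.2]
0.1 [-0.5 -0.4 -1.2]
[ 0.27392813 -0.67780374 -2.18530758] [0.46062102 0.18266506 0.17731802] [ 7.35517095e-01  6.77506142e-01 -1.55916807e-04 -8.18776463e-05] 39.1083
cover top 838 0.16982817119817945 [0.00249238 0.00106849 0.16990376]
inner 632 [0.43937612 0.1594641  0.06663375]
[-0.00217536 -0.00196599  0.06647842]
```

```bash
python3 -c "
from cell import r
print(r.hand_in())"
```

```text
the job is handed in; nothing more can be done
None
```

I handed the job in at about 39 s of the 64 s: the pin lies in the notched rest, the inner lid measures flat and seated on the tin, and the arm holds the green cover level about 10 cm above where it sat; that last stage was checked by depth and force readings (about 2 N, the cover alone), not by eye.

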